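# Set the mitre saw to 30 degrees and lock it

### The job

Set the mitre saw for a 30-degree cut: push its front handle around until the pointer is on the 30-degree mark on the left of the scale (the second long mark to the left of the middle one, as seen from the robot). Then press the small cam lever on top of the handle fully down to lock the table, leaving the angle as set. Only push: never take the handle or the lever between the fingers, and leave the other things on the bench where they are.

Things in the scene. Friction and masses are not known exactly. Their poses are not given: they have to be found in the camera images.
- saw: Compact mitre saw bolted to the bench: grey round base, aluminium side tables left and right (450 mm wide overall, reaching 85 mm in front of the axis, top 60 mm above the bench). Origin: on the vertical turning axis of the table, at bench height; -x points to the operator along the middle (0 degree) mark, +y to the left seen from the robot, z up. Place and yaw differ each time; fixed in a run.
- head (a point): Saw head above the turntable and turning with it, raised: guard disc about 200 mm across, motor to the right, D-handle in front, 145 to 380 mm above the bench, nothing further than 85 mm in front of the axis. This point: in the blade, 50 mm behind the axis, 247 mm up. Two fence halves stand 0 to 22 mm behind the axis, top 128 mm above the bench.
- mark0 (a point): The middle (0 degree) long mark of the white scale, 156 mm in front of the axis, 48 mm above the bench. The scale is an arc about the axis, radius 129 to 165 mm, with long black marks every 15 degrees from 45 left to 45 right and short ones every 5, no figures; the turntable's arm runs beneath it.
- mitre (a joint): Angle of the turntable with its handle, rad: 0 when the handle points along the saw's -x axis (square cut), positive with the handle swung to the left (+y of the saw), so 30 degrees left is 0.524; stops at -0.87 and 0.87. No click stops: it turns stiffly (about 1.2 N m, some 5 to 6 N at the handle) and stays where it is left.
- grip (a point): Centre of the black handle at the front end of the turntable's arm, 230 mm from the turning axis and 38 mm above the bench. The handle is a block 90 mm long (radially, 185 to 275 mm from the axis), 40 mm wide and 40 mm high (18 to 58 mm above the bench). The point's -x axis points outward along the handle, z up; it turns with the handle.
- pointer (a point): Tip of the steel pointer on the turntable's arm, 156 mm from the turning axis, 51 mm above the bench, just above the scale.
- mark30 (a point): The 30-degree mark on the left of the scale, at the same radius (156 mm) as the pointer tip, 48 mm above the bench. Pointer set right: the two lie one above the other.
- lock (a joint): Cam lock lever on top of the handle, rad: 0 raised (its free end up and outward, 0.5 rad above level), 0.5 pressed fully down (level). Starts at 0 to 0.08. It stays where it is left; pressing takes about 3 N straight down on its free end.
- lock_pad (a point): Centre of the lock lever's black free end (18 mm long, 24 wide, 8 thick). It is 47 mm outward of the lever's pin, which lies 196 mm from the turning axis and 66 mm above the bench: so 89 mm above the bench and 237 mm from the axis when raised, 66 and 243 mm when fully down. The lever is 58 mm long from its pin; its tip stands up to 99 mm above the bench.
- glue: Bystander: white glue bottle, 56 mm across, 170 mm high, left of the saw. Origin: centre of its underside.
- screws: Bystander: clear jar with steel lid, 64 mm across, 75 mm high, left of the saw. Origin: centre of its underside.
- tape: Bystander: grey tape measure, 70 x 32 x 62 mm high, right of the saw. Origin: centre of its underside.
- offcut: Bystander: pale wood offcut with a pointed end, 44 x 132 x 34 mm high, right of the saw. Origin: underside, middle of its square part.

How it is judged:
By the outcome, as a careful person would: the job done as asked, in the order asked, and still so for the second after the job is handed in, with the robot touching nothing.
It also fails if it takes over 54 s, if anything falls off the work surface, if the arm or the gripper's body presses on something with over 40 N, if the wrist force passes 120 N, or if a joint passes its speed limit or range.

### The arm

A 6-joint arm with a two-finger parallel gripper is mounted at the origin on the work surface. World frame = base frame: x ahead of the robot, y to its left, z up, the work surface at z = 0. Lengths are in m, angles in rad, forces in N, time in s.
With the tool pointing down it reaches from about 0.325 to 0.775 m from the base axis. Payload 9.3 kg.
Tool frame: the origin (TCP) lies between the finger pads; the fingertips stand 8 mm ahead of it and the grasp point (between the pads) lies 11 mm behind it; z points along the fingers, y is the line along which they close (so a half turn about z gives the same grasp; the last joint's range is limited). The gripper opens to 85 mm and grips with 20 to 120 N. Pads are 22 mm wide; open, the fingers measure 114 mm over their backs; the gripper's body (76 mm by 85 mm) begins 54 mm behind the grasp point. The pads swing forward as they close: fully open they stand 13 mm farther back than shut.
Start: joints at [-1.384, 0.259, 0.021, 1.334, 0, 1.418], TCP at [0.183, -0.519, 0.239] pointing down, gripper open.
Joint ranges: [-3.04, 3.04], [-0.91, 1.82], [-1.04, 1.36], [-1.92, 1.95], [-1.52, 1.45], [-3.14, 3.14]. Speed limits (rad/s): [2.22, 2.22, 2.79, 3.14, 3.14, 3.14].

### API

Orientations are given as a unit quaternion [x, y, z, w].
In Python, from workcell import robot, vision gives the robot as it stands. Calls block until the motion is done:
- robot.move_to(position, orientation): joint-space move of the TCP to a pose.
- robot.move_linear(position, ori=None, v=0.15, max_force=None): straight line of the TCP; ori=None keeps the orientation; v is the mean speed in m/s. With max_force (N) it stops when the force on the tool has changed by that much, and returns True; else False.
- robot.move_joints(angles): joint-space move.
- robot.command_gripper(opening, grip_force=None): opening from 0.0 (shut) to 1.0 (fully open); grip_force is the grip in N (None keeps the last); returns when the fingers have stopped.
- robot.dwell(seconds).
- robot.solve_ik(position, orientation): joint angles nearest the present ones, or None.
- vision.get_image(name): name is "scene" or "top" or "wrist"; returns (picture, depth): 480x640x3 uint8, red, green, blue; 480x640 float32, m along the optical axis (not along the pixel's ray), 0 where there is no reading.
- vision.camera_info(name): a dict with "fx", "fy", "cx", "cy" (pixels), "D" ([k1, k2, p1, p2, k3] as OpenCV has them; the pictures are not rectified), "R" (3x3) and "t" (3): a world point X has camera coordinates R X + t; the wrist camera has in their place "T_tool_cam" (4x4, takes a point from camera to tool coordinates, whose origin is the TCP and whose axes are the flange's). Camera axes: x right, y down, z forward; pixel columns grow to the right and rows downward; lengths in m; the calibration is good to about 2 mm. A picture is of the moment at which its call begins: read the wrist's pose just before it. camera_info takes no time and is no camera call.
A pose or a line that the arm cannot do raises robot.IKError and nothing moves.
- robot.hand_in(): hands the job in; it is judged then, once.
Readings, each from a call of its own:
- robot.read_clock(): time.
- robot.read_joints(): joint angles.
- robot.read_dq(): joint speeds.
- robot.read_tau(): joint torques, N m.
- robot.read_eef_pos(): TCP position.
- robot.read_tool_rot(): TCP orientation.
- robot.read_wrist_force(): force on the tool from outside, world axes, zero at the start.
- robot.read_moment(): the same for the moment, N m.
- robot.read_gripper_width(): opening from 0.0 (shut) to 1.0 (fully open).
- robot.read_gripper_force(): force on a finger pad.
Only numpy, scipy, OpenCV 4.12 (cv2) and the standard library are available. Lean on these libraries where they do the work, as an engineer would, in place of code of your own. Each camera call takes 0.05 s, during which the arm holds its last target. There are 200 camera calls.

## Working session

There is one attempt and no reset: what is moved stays moved. The work goes in short steps, each a Python script; the robot and the scene stay as the last script left them, time stands still between calls to the robot, and variables do not carry over. Pictures are saved under pics/ and viewed, at most 10 in all, crops included, and the job is handed in when it is done.

```bash
mkdir -p pics; ls
python3 - <<'E'
from workcell import robot, vision
import cv2,numpy as np
for n in ("scene","top"):
    im,d=vision.get_image(n); cv2.imwrite(f"pics/{n}0.png",im[:,:,::-1]); np.savez(f"{n}0.npz",im=im,d=d)
    c=vision.camera_info(n); print(n,c["fx"],c["cx"],c["cy"],c["D"],np.round(c["R"],3).tolist(),c["t"])
print(vision.camera_info("wrist"))
print(robot.read_clock(),robot.read_tool_rot())
E
```

```text
pics
scene 624.5679125901879 314.650892853448 233.78856464811818 [-0.10821517  0.          0.          0.          0.        ] [[-0.446, 0.895, 0.012], [0.677, 0.346, -0.65], [-0.586, -0.282, -0.76]] [ 0.26530675 -0.32452429  1.87647714]
top 513.804679010857 321.00336099206027 240.96943695732705 [-0.15224487  0.          0.          0.          0.        ] [[-0.028, -0.999, -0.017], [-0.993, 0.03, -0.117], [0.118, 0.013, -0.993]] [0.03098472 0.62363652 1.46222659]
{'fx': 342.069055547785, 'fy': 342.069055547785, 'cx': 316.429452180862, 'cy': 236.14790824601812, 'D': array([-0.02168866,  0.        ,  0.        ,  0.        ,  0.        ]), 'T_tool_cam': array([[ 8.13797950e-04, -9.56636070e-01, -2.91284686e-01,
         7.42760313e-02],
       [ 9.99999534e-01,  6.26992157e-04,  7.34656739e-04,
        -1.06408785e-03],
       [-5.20165922e-04, -2.91285148e-01,  9.56636134e-01,
        -1.34055059e-01],
       [ 0.00000000e+00,  0.00000000e+00,  0.00000000e+00,
         1.00000000e+00]])}
0.1 [ 9.85599803e-01  1.69093730e-01 -1.25829045e-05 -5.82201164e-04]
```

View pics/top0.png

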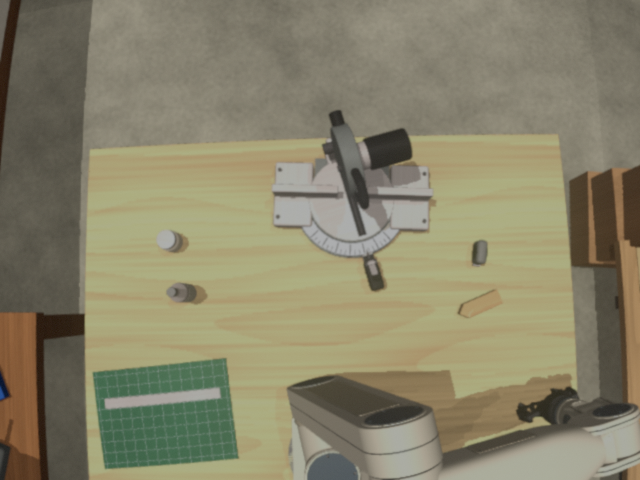

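View pics/scene0.png

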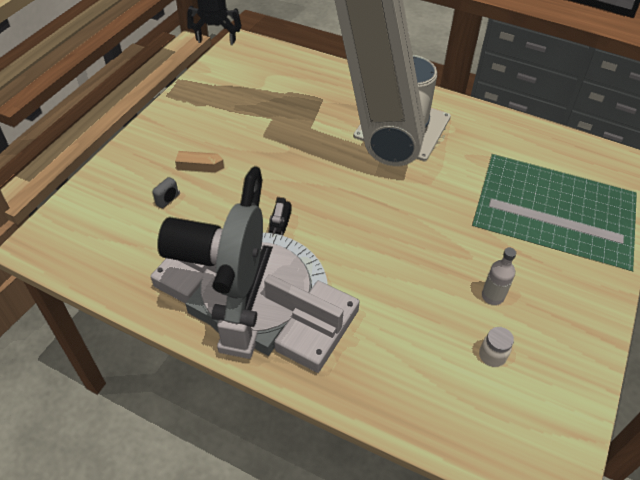

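The top view shows the saw around (352,200), with the handle at (374,272), right of the middle mark. The bystanders are well clear: glue (182,292), jar (170,241), tape (481,252), offcut (480,304). I'll locate the saw from the depth image and the table outline.

```bash
cat > h.py <<'E'
import numpy as np, cv2
from workcell import robot, vision
from scipy.spatial.transform import Rotation as Ro
def campose(n):
    c=vision.camera_info(n); K=np.array([[c["fx"],0,c["cx"]],[0,c["fy"],c["cy"]],[0,0,1]])
    if n=="wrist":
        T=c["T_tool_cam"]; Rt=Ro.from_quat(robot.read_tool_rot()).as_matrix(); p=np.array(robot.read_eef_pos())
        return K,c["D"],Rt@T[:3,:3],Rt@T[:3,3]+p
    R=np.array(c["R"]); return K,c["D"],R.T,-R.T@np.array(c["t"])
def rays(cp,uv):
    K,D,R,o=cp
    q=cv2.undistortPoints(np.float64(uv).reshape(-1,1,2),K,np.array(D)).reshape(-1,2)
    return np.c_[q,np.ones(len(q))]
def on_plane(cp,uv,z):
    d=rays(cp,uv)@cp[2].T; return cp[3]+d*((z-cp[3][2])/d[:,2])[:,None]
def cloud(cp,d):
    v,u=np.mgrid[:d.shape[0],:d.shape[1]]
    r=rays(cp,np.c_[u.ravel(),v.ravel()])*d.reshape(-1,1)
    return (r@cp[2].T+cp[3]).reshape(*d.shape,3)
E
python3 - <<'E'
from h import *
z=np.load("top0.npz"); im,d=z["im"],z["d"]; cp=campose("top"); P=cloud(cp,d)
print("bench z",np.median(P[300:340,260:340,2]))
Z=P[...,2]; reg=np.zeros(Z.shape,bool); reg[150:300,262:440]=1
m=(reg&(Z>.052)&(Z<.068)&(d>0)&(np.mgrid[:480,:640][0]<232)).astype(np.uint8)
m=cv2.morphologyEx(m,cv2.MORPH_OPEN,np.ones((3,3)))
ys,xs=np.nonzero(m); W=on_plane(cp,np.c_[xs,ys],.06)[:,:2]
r=cv2.minAreaRect(W.astype(np.float32)); print("rect",r, cv2.boxPoints(r).tolist())
hv=cv2.cvtColor(im,cv2.COLOR_RGB2HSV)
h=(reg&(np.mgrid[:480,:640][0]>255)&(hv[...,2]<70)).astype(np.uint8)
ys,xs=np.nonzero(h);print("handle px",xs.mean(),ys.mean(),len(xs), np.median(P[ys,xs],axis=0))
H=on_plane(cp,np.c_[xs,ys],.058)[:,:2]; rr=cv2.minAreaRect(H.astype(np.float32)); print("handle rect",rr,cv2.boxPoints(rr).tolist())
big=cv2.resize(im[150:300,262:446],None,fx=4,fy=4,interpolation=cv2.INTER_CUBIC); mm=cv2.resize(m[150:300,262:446],None,fx=4,fy=4)
cs,_=cv2.findContours(mm,0,2); big=np.ascontiguousarray(big[:,:,::-1]); cv2.drawContours(big,cs,-1,(0,0,255),1); cv2.imwrite("pics/crop.png",big)
for n,uv in dict(glue=(182,292),jar=(170,241),tape=(481,252),off=(480,304)).items(): print(n,P[uv[1],uv[0]].round(3))
E
```

```text
bench z 0.0007447489112706318
rect ((0.7586871385574341, -0.07919418811798096), (0.4487433135509491, 0.22585546970367432), 86.689453125) [[0.6329908967018127, -0.2966700792312622], [0.8584694266319275, -0.3097127377986908], [0.8843833804130554, 0.1382817029953003], [0.6589048504829407, 0.15132436156272888]]
handle px 374.8313253012048 278.2048192771084 83 [ 0.50875255 -0.138056    0.06150867]
handle rect ((0.5146403908729553, -0.1361258178949356), (0.06568951904773712, 0.03344196453690529), 13.875225067138672) [[0.47874417901039124, -0.12776918709278107], [0.4867638647556305, -0.16023533046245575], [0.5505366325378418, -0.14448244869709015], [0.5425169467926025, -0.11201630532741547]]
glue [0.484 0.4   0.121]
jar [0.633 0.45  0.073]
tape [ 0.575 -0.449  0.063]
off [ 0.426 -0.444  0.038]
```

View pics/crop.png

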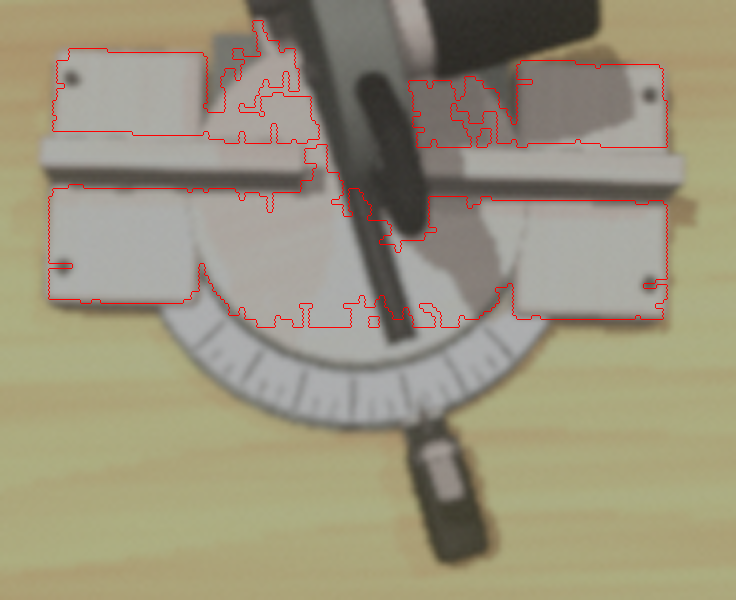

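The crop shows both table halves, the scale arc and the pointer near crop pixel (424,412), about 16° right of the middle mark. The middle mark is near (352,400). Next is a close wrist look.

Run:
```python
from h import *
robot.command_gripper(0.0)
q=[0,1,0,0]; p=[0.53,-0.085,0.30]
s=robot.solve_ik(p,q); print(s)
robot.move_to(p,q)
print(robot.read_clock(),robot.read_eef_pos(),robot.read_wrist_force())
cp=campose("wrist"); im,d=vision.get_image("wrist"); cv2.imwrite("pics/w1.png",im[:,:,::-1]); np.savez("w1.npz",im=im,d=d,R=cp[2],o=cp[3])
```

```text
[-0.31540541  0.22585998  0.13001557  1.47495192  0.         -0.31540541]
2.875 [ 0.52992069 -0.08561942  0.29987474] [-0.53100705  0.16486645 -0.56671396]
```

View pics/w1.png

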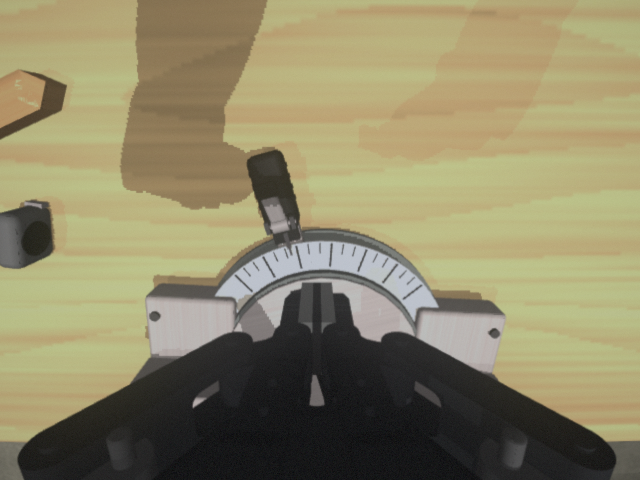

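The wrist view shows the scale arc with its top at about (328,232), long marks near (302,258), (331,255) and (362,258), the pointer near (288,242), and the handle at (270,180). I'll unwrap it at z = 48 mm.

```bash
cat >> h.py <<'E'
from scipy.optimize import least_squares
from scipy.ndimage import map_coordinates
def project(cp,X):
    K,D,R,o=cp
    return cv2.projectPoints(np.float64(X).reshape(-1,1,3),cv2.Rodrigues(R.T)[0],-R.T@o,K,np.array(D))[0].reshape(-1,2)
def polar(cp,im,c,phis,rs,z=.048):   # phi from -x axis toward +y
    A,B=np.meshgrid(phis,rs); X=np.c_[(c[0]-B*np.cos(A)).ravel(),(c[1]+B*np.sin(A)).ravel(),np.full(A.size,z)]
    uv=project(cp,X); g=cv2.cvtColor(im,cv2.COLOR_RGB2GRAY).astype(float)
    return map_coordinates(g,[uv[:,1],uv[:,0]],order=1).reshape(A.shape)
E
cat > meas.py <<'E'
from h import *
z=np.load("w1.npz"); im,d=z["im"],z["d"]; K,D,_,_=campose("wrist"); cp=(K,D,z["R"],z["o"]); P=cloud(cp,d)
print("bench",np.median(P[60:120,300:340,2]),"table",np.median(P[320:345,160:200,2]),"scale",np.median(P[262:268,310:330,2]))
hv=cv2.cvtColor(im,cv2.COLOR_RGB2HSV); v=hv[...,2]; s=hv[...,1]
m=((s<45)&(v>140)).astype(np.uint8); m[:225]=0; m[300:]=0; m[:,:215]=0; m[:,440:]=0
m=cv2.morphologyEx(m,cv2.MORPH_CLOSE,np.ones((5,5)))
n,l,st,_=cv2.connectedComponentsWithStats(m); m=l==1+np.argmax(st[1:,4])
# outer edge: first mask pixel per column from above
E=[(u,np.nonzero(m[:,u])[0][0]-.5) for u in range(240,420) if m[:,u].any()]
X=on_plane(cp,E,.048)[:,:2]
f=least_squares(lambda c:np.hypot(*(X-c[:2]).T)-.165,[.745,-.08],loss="soft_l1",f_scale=.001)
c=f.x; r=np.hypot(*(X-c).T); print("centre",c,"resid mm",np.percentile(r-.165,[10,50,90])*1e3)
ph=np.radians(np.arange(-60,60,.25)); rs=np.linspace(.125,.17,46); I=polar(cp,im,c,ph,rs)
cv2.imwrite("pics/polar1.png",cv2.resize(np.clip(I,0,255).astype(np.uint8)[:,::-1],(800,400)))
lo=I[10:18].mean(0)  # r .135-.143
for k in range(1,len(ph)-1):
    if lo[k]<lo[k-1] and lo[k]<=lo[k+1] and lo[k]<np.median(lo)-12: print(round(np.degrees(ph[k]),2),round(lo[k]),end="; ")
print()
E
python3 meas.py
```

```text
bench -0.0005749224187965862 table 0.05962300074782864 scale 0.04757371301961261
centre [ 0.74326334 -0.07642831] resid mm [-0.55914146 -0.0223741   0.46834259]
-53.0 111; -41.75 104; -26.75 98; -11.75 97; 3.25 96; 18.25 98; 33.25 101; 48.5 106;
```

View pics/polar1.png

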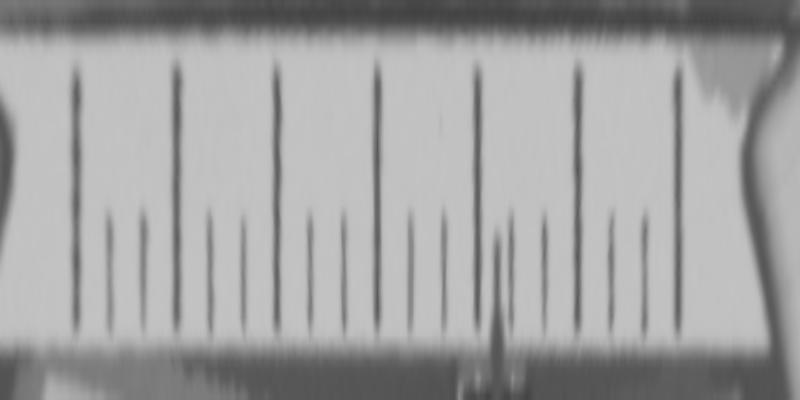

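The unwrapped scale shows clean marks exactly 15° apart, with the middle mark at world angle 3.25°. The pointer is at column 497, -14.5°, so the mitre is at about -17.8°, and the target world angle is 33.25°. The heights agree with those given (48 and 60 mm). I'll approach from the handle's right, touch it gently to calibrate, then push it round short of the target and look.

```bash
cat >> h.py <<'E'
C=np.array([.74326,-.07643])
def quat(deg): return (Ro.from_euler("z",-deg,degrees=True)*Ro.from_quat([0,1,0,0])).as_quat()
def pos(deg,r,off,z):  # off: toward left tangentially
    a=np.radians(deg); p=C+r*np.array([-np.cos(a),np.sin(a)])+off*np.array([np.sin(a),np.cos(a)])
    return [*p,z]
def rel(deg):  # TCP in handle frame: radius, left offset
    a=np.radians(deg); d=np.array(robot.read_eef_pos())[:2]-C
    return d@[-np.cos(a),np.sin(a)], d@[np.sin(a),np.cos(a)]
def arc(a0,a1,r,off,z,v=.07):
    n=max(1,int(np.ceil(abs(a1-a0)/8)))
    for a in np.linspace(a0,a1,n+1)[1:]: robot.move_linear(pos(a,r,off,z),quat(a),v=v)
E
python3 - <<'E'
from h import *
a=-14.5
robot.move_to(pos(a,.25,-.06,.16),quat(a))
robot.move_linear(pos(a,.25,-.06,.046),v=.12)
print(robot.read_wrist_force())
hit=robot.move_linear(pos(a,.25,-.015,.046),v=.03,max_force=3)
print(hit,rel(a),robot.read_wrist_force(),robot.read_clock())
off=rel(a)[1]
if hit and -.045<off<-.022:
    arc(a,31,.25,off,.046)
    print(rel(31),robot.read_wrist_force(),robot.read_clock())
    robot.move_linear(pos(31,.25,off-.02,.046))
    robot.move_linear(pos(31,.25,off-.02,.16),v=.2)
    robot.move_to([.53,-.045,.30],quat(0))
    cp=campose("wrist"); im,d=vision.get_image("wrist"); np.savez("w2.npz",im=im,d=d,R=cp[2],o=cp[3])
    cv2.imwrite("pics/w2.png",im[:,:,::-1])
    I=polar(cp,im,C,np.radians(np.arange(-60,60,.15)),np.linspace(.125,.19,53)); cv2.imwrite("pics/polar2.png",cv2.resize(np.clip(I,0,255).astype(np.uint8)[:,::-1],(800,500)))
    print(robot.read_clock(),off)
E
```

```text
[-0.06060198 -0.10790532  0.07402789]
True (np.float64(0.24983104894482502), np.float64(-0.050874509880028465)) [ 0.72139074 -1.42461576  1.83887574] 5.3667
```

The touch at 51 mm looks like a false trigger, since the force is small and partly vertical. I'll repeat it with a higher threshold.

```bash
cat > push.py <<'E'
from h import *
a=-14.5
for k in range(4):
    hit=robot.move_linear(pos(a,.25,-.015,.046),v=.02,max_force=4)
    off=rel(a)[1]; f=robot.read_wrist_force(); print(hit,off,f,robot.read_clock())
    if f[1]<-2.5 or off>-.036: break
if -.045<off<-.022:
    arc(a,31,.25,off,.046)
    print(rel(31),robot.read_wrist_force(),robot.read_clock())
    robot.move_linear(pos(31,.25,off-.02,.046))
    robot.move_linear(pos(31,.25,off-.02,.16),v=.2)
    robot.move_to([.53,-.045,.30],quat(0))
    cp=campose("wrist"); im,d=vision.get_image("wrist"); np.savez("w2.npz",im=im,d=d,R=cp[2],o=cp[3])
    cv2.imwrite("pics/w2.png",im[:,:,::-1])
    I=polar(cp,im,C,np.radians(np.arange(-60,60,.15)),np.linspace(.125,.19,53)); cv2.imwrite("pics/polar2.png",cv2.resize(np.clip(I,0,255).astype(np.uint8)[:,::-1],(800,500)))
    print(robot.read_clock(),off)
E
python3 push.py
```

```text
True -0.050797665285256206 [ 0.43481457 -2.04473129  2.49085384] 5.7583
False -0.015596034216493236 [ 1.75979173 -3.82227149  1.15253074] 7.7
```

Run:
```python
from h import *
off=-.051
arc(-6.4,31,.25,off,.046)
print(rel(31),robot.read_wrist_force(),robot.read_clock())
robot.move_linear(pos(31,.25,off-.02,.046))
robot.move_linear(pos(31,.25,off-.02,.16),v=.2)
robot.move_to([.53,-.045,.30],quat(0))
cp=campose("wrist"); im,d=vision.get_image("wrist"); np.savez("w2.npz",im=im,d=d,R=cp[2],o=cp[3])
cv2.imwrite("pics/w2.png",im[:,:,::-1])
I=polar(cp,im,C,np.radians(np.arange(-60,60,.15)),np.linspace(.125,.19,53)); cv2.imwrite("pics/polar2.png",cv2.resize(np.clip(I,0,255).astype(np.uint8)[:,::-1],(800,500)))
print(robot.read_clock())
```

```text
(np.float64(0.25007493787170293), np.float64(-0.05103810998157024)) [-0.5402533  -1.50980413  0.1249279 ] 10.825
12.525
```

View pics/polar2.png

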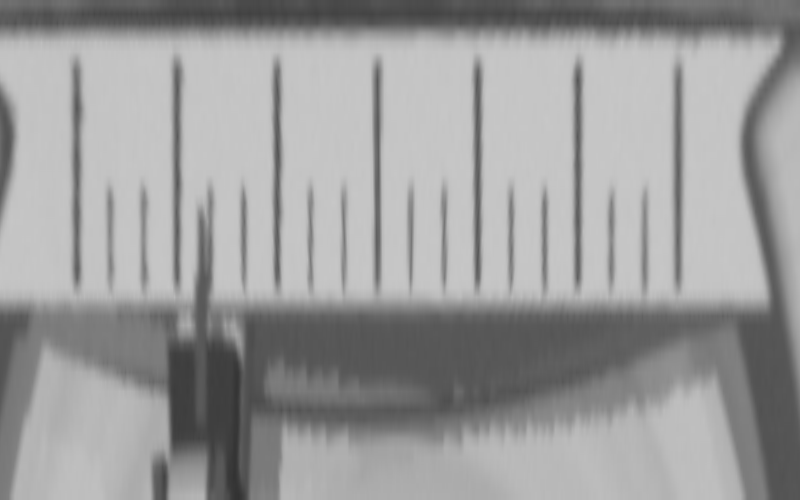

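View pics/w2.png

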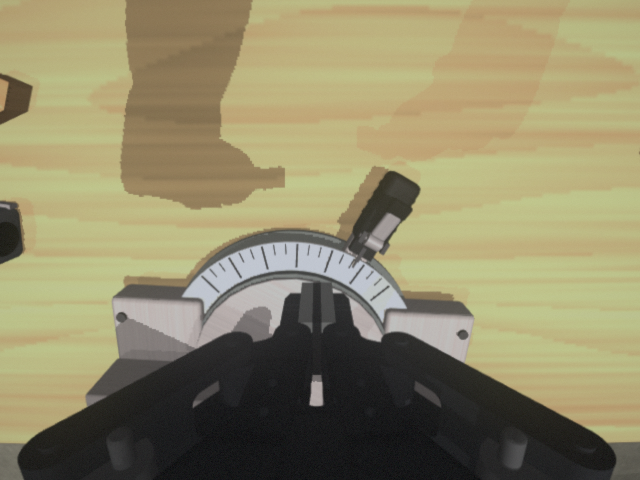

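The pointer tip (polar column 203, about 29.2° after parallax) is about 4° short of the second long mark to the left (column 177, 33.3°). The contact offset is therefore about 43 mm. I'll push nearly all the way, then look along the radial plane of the mark to remove the parallax.

```bash
cat > fine.py <<'E'
from h import *
import sys
def look(n):
    robot.move_to(pos(33.25,.213,0,.30),quat(33.25))
    cp=campose("wrist"); im,d=vision.get_image("wrist")
    ph=np.arange(20,46,.05)
    I=polar(cp,im,C,np.radians(ph),np.linspace(.125,.175,51)); J=polar(cp,im,C,np.radians(ph),np.linspace(.125,.175,51),z=.051)
    def cen(p,lo,hi):
        k=(ph>=lo)&(ph<=hi); w=np.clip(np.percentile(p[k],70)-15-p[k],0,None); return (w*ph[k]).sum()/w.sum()
    print("mark",cen(I[8:24].mean(0),31,36),"mark15/45",cen(I[8:24].mean(0),16+5,21),cen(I[8:24].mean(0),46-1,46))
    for r in (32,34,36,38): print("ptr r",.125+r/1000,cen(J[r-1:r+2].mean(0),27,37))
    cv2.imwrite(f"pics/{n}.png",cv2.resize(np.clip(np.hstack([I[:,::-1]]),0,255).astype(np.uint8),(780,500)))
    print(robot.read_clock())
def push(a0,a1,off,r=.25):
    s=np.sign(off)*.025
    robot.move_to(pos(a0,r,off+s,.16),quat(a0)); robot.move_linear(pos(a0,r,off+s,.046),v=.15)
    robot.move_linear(pos(a0,r,off,.046),v=.1); arc(a0,a1,r,off,.046,v=.03); robot.dwell(.2)
    print(rel(a1),robot.read_wrist_force())
    robot.move_linear(pos(a1,r,off+s,.046),v=.1); robot.move_linear(pos(a1,r,off+s,.16),v=.2)
if __name__=="__main__":
    a0,a1,off=map(float,sys.argv[1:4]); push(a0,a1,off); look(sys.argv[4])
E
python3 fine.py 28 32.7 -.043 f1
```

```text
(np.float64(0.2498003058320695), np.float64(-0.04305967448833863)) [ 0.38172928 -5.31990844  1.92670141]Traceback (most recent call last):
  File "fine.py", line 21, in <module>
    a0,a1,off=map(float,sys.argv[1:4]); push(a0,a1,off); look(sys.argv[4])
                                                         ~~~~^^^^^^^^^^^^^
  File "fine.py", line 10, in look
    print("mark",cen(I[8:24].mean(0),31,36),"mark15/45",cen(I[8:24].mean(0),16+5,21),cen(I[8:24].mean(0),46-1,46))
                                                        ~~~^^^^^^^^^^^^^^^^^^^^^^^^^
  File "fine.py", line 9, in cen
    k=(ph>=lo)&(ph<=hi); w=np.clip(np.percentile(p[k],70)-15-p[k],0,None); return (w*ph[k]).sum()/w.sum()
                                   ~~~~~~~~~~~~~^^^^^^^^^
    return _quantile_unchecked(
        a, q, axis, out, overwrite_input, method, keepdims, weights)
    return _ureduce(a,
                    func=_quantile_ureduce_func,
    ...<5 lines>...
                    overwrite_input=overwrite_input,
                    method=method)
    r = func(a, **kwargs)
    result = _quantile(arr,
                       quantiles=q,
    ...<2 lines>...
                       out=out,
                       weights=wgt)
    slices_having_nans = np.isnan(arr[-1, ...])
                                  ~~~^^^^^^^^^
IndexError: index -1 is out of bounds for axis 0 with size 0
```

```bash
sed -i 's/,"mark15.*$/)/' fine.py; python3 -c "
from fine import *; look('f1')"
```

```text
mark 33.41353995469766
ptr r 0.157 32.094181208645935
ptr r 0.159 32.080635583658
ptr r 0.161 32.22222806536137
ptr r 0.163 32.5311354617692
17.6667
```

View pics/f1.png

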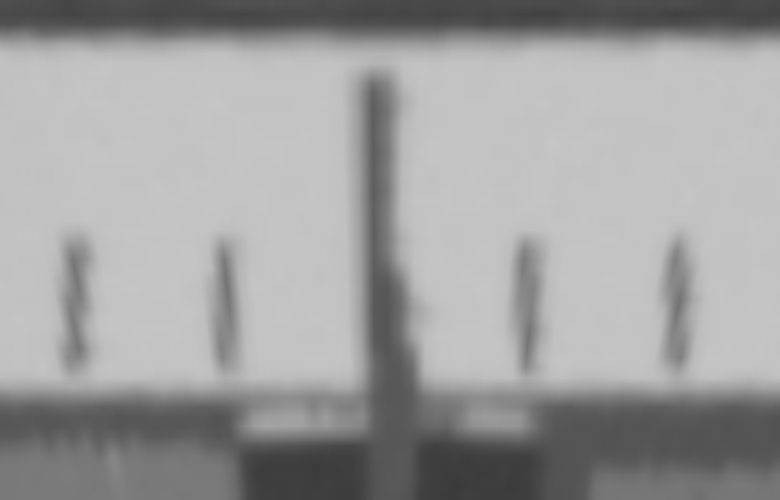

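In the close look the mark is at column 379 (33.37°). The pointer, columns 370–418 with its tip at about (393,275), is at 32.9°, so it needs about 0.45° more. I'll make one last nudge, then press the lever.

```bash
sed -i 's/,.213,0,.30)/,.213,0,.235)/' fine.py; python3 fine.py 31.5 33.15 -.043 f2
```

```text
(np.float64(0.2499547215550914), np.float64(-0.04325991784333889)) [-2.03047985 -3.03955332  2.41338925]
mark 33.36278762756104
ptr r 0.157 31.66598983089522
ptr r 0.159 31.659784024106216
ptr r 0.161 31.929706654224724
ptr r 0.163 32.68711553982726
21.9333
```

View pics/f2.png

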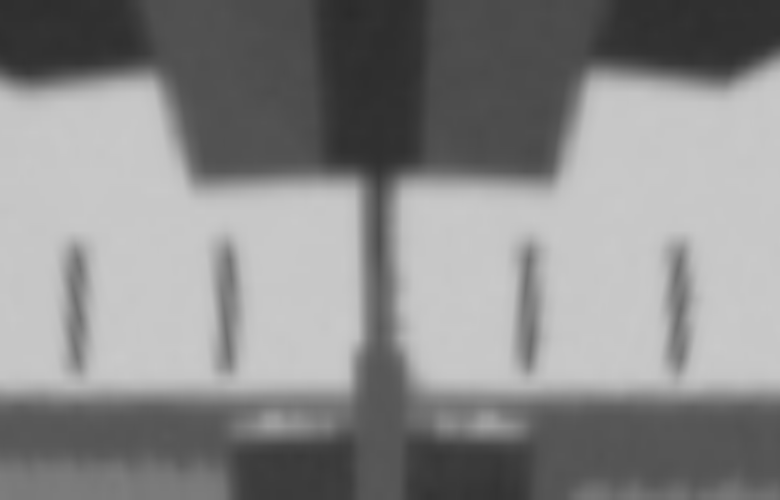

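The pointer (columns 355–407, centre 381) now sits on the 30° mark (column 378), within about 0.1°. Now the lever.

Run:
```python
from fine import *
a=33.3
robot.move_to(pos(a,.243,0,.135),quat(a)); robot.dwell(.3); f0=robot.read_wrist_force()
for k in range(4):
    hit=robot.move_linear(pos(a,.243,0,.070),v=.025,max_force=14)
    p=robot.read_eef_pos(); f=robot.read_wrist_force(); print(hit,p[2],np.subtract(f,f0),robot.read_clock())
    if f[2]-f0[2]>10 or not hit: break
robot.dwell(.3); print(robot.read_eef_pos()[2],robot.read_wrist_force())
robot.move_linear(pos(a,.243,0,.16),v=.1)
look("f3")
robot.move_to(pos(33.25,.213,0,.30),quat(33.25))
cp=campose("wrist"); im,d=vision.get_image("wrist"); P=cloud(cp,d)
for r in np.arange(.19,.275,.006):
    X=pos(a,r,0,.07); u,v=project(cp,X)[0]; u,v=int(round(u)),int(round(v)); q=P[v,u]; s=np.radians(a)
    print("r %.3f z %.3f"%((q[:2]-C)@[-np.cos(s),np.sin(s)],q[2]),end="; ")
print(robot.read_clock())
```

```text
True 0.0778358568889639 [-2.2979783   0.01725162  8.78801802] 24.7583
True 0.0777689616358869 [-3.9088677  -0.22785687 11.75791761] 24.9667
0.07775711870390487 [-3.50336746  0.1885326  13.15127985]
mark 33.38110423163949
ptr r 0.157 31.6657487293377
ptr r 0.159 31.703192952581848
ptr r 0.161 31.972831445064127
ptr r 0.163 32.66573974632866
26.7167
r 0.190 z 0.071; r 0.197 z 0.075; r 0.202 z 0.070; r 0.208 z 0.070; r 0.213 z 0.069; r 0.220 z 0.068; r 0.225 z 0.068; r 0.232 z 0.069; r 0.238 z 0.070; r 0.244 z 0.070; r 0.250 z 0.069; r 0.255 z 0.059; r 0.261 z 0.057; r 0.268 z 0.057; r 0.274 z 0.051; 27.1333
```

View pics/f3.png

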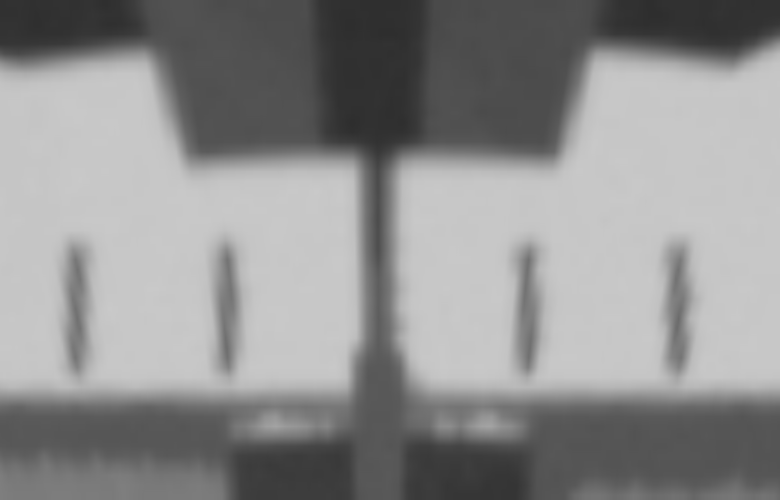

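The lever is level: its top sits at 69–70 mm along its length, where fully down should be 70 mm, and it stopped hard there under 13 N. The pointer is unchanged on the mark (centre column 380 against 378).

```bash
python3 -c "
from workcell import robot
print(robot.read_wrist_force()); print(robot.hand_in())"
```

```text
[-0.15512752  0.55440183 -0.00343315]
the job is handed in; nothing more can be done
None
```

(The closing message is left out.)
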